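# Clamp the hub and zero the readout

## Robot

A 6-joint arm with a two-finger parallel gripper is mounted at the origin on a cart in front of the work surface, level with it; the furniture and walls round the work are solid. World frame = base frame: x ahead of the robot, y to its left, z up, the work surface at z = 0. Lengths are in m, angles in degrees, forces in N, time in s.
With the tool pointing down it reaches from about 0.4 to 0.825 m from the base axis. Payload 7 kg.
Tool frame: the origin (TCP) lies on the centre line of the jaws, within the pads' length; the fingertips stand 19 mm ahead of it and the grasp point (between the pads) is the TCP; z points along the fingers, y is the line along which they close (so a half turn about z gives the same grasp; the last joint's range is limited). The gripper opens to 88 mm and grips with 3 to 60 N. Pads are 19 mm wide; open, the fingers measure 130 mm over their backs; the gripper's body (78 mm by 193 mm) begins 47 mm behind the grasp point.
Start: joints at [84.918, 20.546, 0.682, 0, -70.136, -16.507], TCP at [0.248, 0.628, 0.246] pointing down, gripper open.
Joint ranges: [-176.03, 176.03], [-82.01, 121.73], [-58.28, 71.71], [-173.87, 95.51], [-174.79, -0.11], [-173.66, 173.66]. Speed limits (degrees/s): [136.94, 136.94, 172.46, 180, 180, 180].

## Interface

Orientations are given as [roll, pitch, yaw] about the fixed x, y, z axes, in that order (R = Rz(yaw) Ry(pitch) Rx(roll)).
In Python, from plant import get_state, capture, close_job gives the robot as it stands.
- The arm moves only by the tool apply_moves, never from a script. Its argument "targets" is a list of rows, each a list of 7 numbers: the opening, from 0 (shut) to 1 (fully open), then the shift along the tool's x, y, z normalised to -1 to 1, where 1 is 1000 mm, then the turn, a rotation vector about the tool's x, y, z normalised to -1 to 1, where 1 is 90 degrees. In form: [[claw, tx, ty, tz, ax, ay, az], ...]. A call has 1 to 20 rows; each row shifts and turns the commanded pose from where the row before left it, along the tool's axes as they then stand; what a row does not reach is not made up. A row lasts 1/12 s, in which the tool goes at most 41.7 mm and 7.16 degrees, less where a joint would pass 70% of its speed; a pose out of reach is approached as far as the arm can. A call with a number of a shift or a turn outside -1 to 1 is refused whole. A call with a gripper value outside its range is refused whole. The fingers move at their own pace and stop on an object; "newtons" is the grip in N (left out, the last holds). Time passes only in rows, so rows that do not move let the fingers close. It gives the time, the measured TCP pose, the force, the opening and the grip force at its end, in the units of the state.
- get_state(): the state, without advancing time (a new reading comes with each control period).
- capture(name): name is "scene" or "top"; returns a dict with "frame" (420x560x3 uint8, red, green, blue), "range_z" (420x560 float32, m along the optical axis (not along the pixel's ray), 0 where there is no reading), "camera_matrix" (3x3 intrinsics, pixels), "k1" (the pictures are not rectified: a ray, as slopes to the right and down, at radius r is drawn at 1 + k1 r^2 times it, then the intrinsics apply), "T" (4x4, takes a point from camera to world coordinates). Camera axes: x right, y down, z forward; pixel columns grow to the right and rows downward; lengths in m; the calibration is good to about 2 mm. A picture is of the moment at which its call begins.
- close_job(): hands the job in; it is judged then, once.
The state is a dict: "time_s": time; "joints": joint angles; "qd": joint speeds; "joint_torque": joint torques, N m; "tcp_pos": TCP position; "eef_rot": TCP orientation; "contact_force": force on the tool from outside, world axes, zero at the start; "moment": the same for the moment, N m; "gripper_width": finger opening in m; "gripper_force": force on a finger pad.
Only numpy, scipy, OpenCV 4.12 (cv2) and the standard library are available. Lean on these libraries where they do the work, as an engineer would, in place of code of your own. Each camera call takes 0.05 s, during which the arm holds its last target. There are 200 camera calls.

## Task

Clamp the cast hub in the checking fixture by swinging its cam lever over toward the front until it snaps down past centre. Then pick up the screwdriver that lies on the bare bench, press the small recessed zero button on the front of the fixture's readout all the way in with the screwdriver's tip for a moment, and let the button spring back. Finally lay the screwdriver flat on the bare bench top, not touching the fixture; leave the lever clamped and the other things where they are.

Things in the scene. Friction and masses are not known exactly. Their poses are not given: they have to be found in the camera images.
- fixture: the checking fixture, fixed to the bench: grey base plate 150 x 200 x 12 mm, carrying on its left (+y) half a grey readout box (72 mm wide, top 108 mm above the bench, front face 30 mm in front of the fixture's origin) with a display window, and on its right half a dark steel hold-down clamp (arm top 86 mm above the bench) over a cast hub. Origin: centre of the underside; its -x side is the front (toward the robot), +y its left, z up. Its yaw varies a little.
- button_mouth (a point): centre of the mouth of the button's bore, in the readout's front face, 55 mm above the bench. The bore is round, 16 mm in diameter with a small chamfer, and runs level along the fixture's +x. The black button cap in it is 12 mm in diameter; its face lies 6 mm deep at rest, and 11 mm deep when fully pressed. Axes as the fixture.
- zero_button (a joint): travel of the button: 0 out, 0.005 m fully pressed; it starts to move at about 0.8 N, takes about 4 N when fully in, and springs back when let go
- cam_lever (a joint): angle of the cam lever: near 0 open (lever upright, leaning 25 degrees back, away from the front), 1.80 clamped (lever points to the front, 12 degrees above level). It turns about a level axle along the fixture's y. A spring resists with up to about 4 N at the ball until dead centre at 1.55; from about 1.60 on it snaps to its stop at 1.80 by itself and stays.
- lever_pivot (a point): centre of the lever's axle, fixed, 103 mm above the bench. Axes as the fixture.
- lever_ball (a point): centre of the black ball, 22 mm in diameter, at the end of the lever's 10 mm round steel rod, 88 mm from the axle. The ball is free on both sides and from above.
- driver_grip (a point): centre of the handle of the screwdriver that lies on the bare bench left of the hose: 195 mm long, 90 g, orange handle 96 mm long and 28 mm thick, steel shank 6 mm in diameter. The point is 14.5 mm above the bench as it lies, 148 mm behind the tip; its x axis points along the shank to the tip.
- driver_tip (a point): tip of that screwdriver, on its axis; same axes
- hex_key: bystander: black hex key 83 x 31 x 6 mm, origin under its middle
- valve_nut: bystander: brass hexagon nut 32 x 28 x 14 mm, origin under its middle
- pliers: bystander: pliers 173 x 58 x 16 mm, origin under its middle

How it is judged (in metres and radians):
On the way, in this order (a step that is already met when the one before it is completed fails the run):
1. the cam lever has snapped over: its angle is above 1.70 rad (value of joint cam_lever above 1.7 rad), for 0.2 s.
2. with the lever still clamped, the screwdriver holds the zero button pressed by more than 4 mm (value of joint cam_lever above 1.7 rad and value of joint zero_button above 0.004 m and contact force between driver and zero_button above 0.5 N), for 0.2 s.
At the end, for the whole second after the job is handed in: the cam lever is clamped (angle above 1.70 rad), the zero button is back out (under 1 mm of travel), and the screwdriver lies still and flat on the bare bench top (centre of the handle below 22 mm, tip below 25 mm), not touching the fixture (value of joint cam_lever above 1.7 rad and value of joint zero_button below 0.001 m and height (world z) of driver_grip below 0.022 m and height (world z) of driver_tip below 0.025 m and linear speed of driver below 0.02 m/s and contact force between driver and fixture below 0.05 N).
It fails at once if a bystander (hex key, nut, pliers) is moved by more than 30 mm (distance of any of hex_key, valve_nut, pliers from where it was at the start of the episode above 0.03 m).
It also fails if it takes over 61 s, if anything falls off the work surface, if the arm or the gripper's body presses on something with over 40 N, if the wrist force passes 120 N, or if a joint passes its speed limit or range.

## Working session

There is one attempt and no reset: what is moved stays moved. The work goes in short steps, Python scripts to look and compute and a tool call to move; the robot and the scene stay as the last step left them, time stands still between calls to the robot, and variables do not carry over. Pictures are saved under pics/ and viewed, at most 10 in all, crops included, and the job is handed in when it is done.

Besides the shell and the picture viewer there is one more tool, called after "Call:" as a command line: name --pt "numbers of a row" for each row, then --argument value for the rest. apply_moves: Moves the arm, as the interface text tells. Scaled input: -1 to 1 covers 1000 mm each way for a shift and 90 degrees each way for a turn. Its arguments: {"type":"object","properties":{"targets":{"type":"array","items":{"type":"array","items":{"type":"number"}}},"newtons":{"type":"number"}},"required":["targets"]}

```bash
mkdir -p pics; cat > h.py <<'E'
import numpy as np, cv2, pickle
from plant import get_state, capture, close_job
def snap(name,fn):
    d=capture(name); cv2.imwrite('pics/'+fn+'.png',d['frame'][:,:,::-1]); pickle.dump(d,open(fn+'.pkl','wb')); return d
def load(fn): return pickle.load(open(fn+'.pkl','rb'))
def ray(d,u,v):
    K=d['camera_matrix']; dist=np.array([d['k1'],0,0,0],float)
    p=cv2.undistortPoints(np.array([[[u,v]]],float),np.array(K,float),dist)[0,0]
    T=np.array(d['T']); return T[:3,3],T[:3,:3]@np.array([p[0],p[1],1])
def onz(d,u,v,z):
    o,r=ray(d,u,v); return o+r*(z-o[2])/r[2]
def pt(d,u,v):
    o,r=ray(d,u,v); return o+r*d['range_z'][int(round(v)),int(round(u))]
def cloud(d):
    h,w=d['range_z'].shape; uu,vv=np.meshgrid(np.arange(w),np.arange(h))
    p=cv2.undistortPoints(np.stack([uu,vv],-1).reshape(-1,1,2).astype(float),np.array(d['camera_matrix'],float),np.array([d['k1'],0,0,0],float)).reshape(h,w,2)
    T=np.array(d['T']); c=np.dstack([p,np.ones((h,w))])*d['range_z'][...,None]
    return c@T[:3,:3].T+T[:3,3]
E
python3 - <<'E'
from h import *
for n in('scene','top'):
    d=snap(n,n+'0'); print(n,np.round(d['T'],3),d['camera_matrix'],d['k1'])
s=get_state(); print(s)
E
```

```text
scene [[-0.487 -0.449  0.749 -0.157]
 [-0.873  0.263 -0.41   0.446]
 [-0.012 -0.854 -0.52   0.623]
 [ 0.     0.     0.     1.   ]] [[438.58001668   0.         281.26005719]
 [  0.         438.58001668 214.69488175]
 [  0.           0.           1.        ]] -0.07934614543299157
top [[-0.006 -0.985  0.175  0.401]
 [-1.     0.009  0.019  0.042]
 [-0.02  -0.175 -0.984  1.098]
 [ 0.     0.     0.     1.   ]] [[412.81925286   0.         277.71671163]
 [  0.         412.81925286 205.93234427]
 [  0.           0.           1.        ]] 0.028505227850843973
{'time_s': 0.1, 'joints': array([ 8.49187250e+01,  2.05880792e+01,  6.40090770e-01, -1.74376915e-02,
       -7.01344607e+01, -1.65079233e+01]), 'qd': array([-0.06624155, -0.15792058,  0.26956767,  0.05436875, -0.08234252,
       -0.06177449]), 'joint_torque': array([-1.73181088e-03, -5.84159231e+01,  2.93749541e+01,  7.01553315e+00,
        1.01485377e-02, -4.53508744e-05]), 'tcp_pos': array([0.2482301 , 0.62727918, 0.24471695]), 'eef_rot': array([ 1.79916291e+02, -7.71214788e-03, -2.15951300e+01]), 'contact_force': array([ 0.19901984, -0.76167617, -0.0705795 ]), 'moment': array([-0.03186839, -0.03030765, -0.01990972]), 'gripper_force': 0.0, 'gripper_width': 0.08747778759834737}
```

View pics/scene0.png

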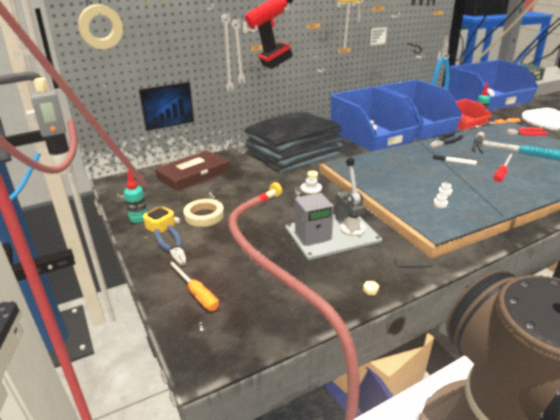

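View pics/top0.png

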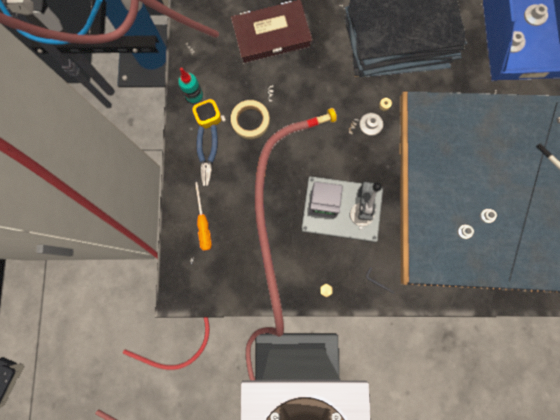

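The scene view shows the driver at (200,290), fixture at (330,220) and lever ball at (350,161). In the top view the driver handle is at (204,232) with its tip at (197,183), the fixture plate is around (342,208) and the ball is at (377,187). Next I measure from colour and depth.

```bash
python3 - <<'E'
from h import *
for n in('top0','scene0'):
    d=load(n); P=cloud(d); im=d['frame']; hsv=cv2.cvtColor(im,cv2.COLOR_RGB2HSV); ok=d['range_z']>0
    H,S,V=[hsv[...,i].astype(int) for i in range(3)]
    uu,vv=np.meshgrid(np.arange(560),np.arange(420))
    print(n)
    # driver handle
    box=((uu>185)&(uu<225)&(vv>170)&(vv<260)) if n=='top0' else ((uu>165)&(uu<225)&(vv>255)&(vv<315))
    m=box&(H>5)&(H<22)&(S>170)&(V>120); pts=P[m&ok]
    q=np.array([onz(d,u,v,0.0145+0.007) for u,v in zip(uu[m],vv[m])])
    print('handle',m.sum(),'zmax',np.percentile(pts[:,2],[5,50,95]).round(3)); r=cv2.minAreaRect((q[:,:2]*1000).astype(np.float32)); print(r, cv2.boxPoints(r).round(0).tolist())
    # box top, fixture
    reg=(P[...,0]>.35)&(P[...,0]<.75)&(P[...,1]>-.25)&(P[...,1]<.05)&ok
    t=reg&(abs(P[...,2]-.108)<.006); 
    k,l,st,c=cv2.connectedComponentsWithStats(t.astype(np.uint8))
    i=1+st[1:,4].argmax(); q=P[l==i]; print('boxtop',len(q),q[:,2].mean(),cv2.minAreaRect((q[:,:2]*1000).astype(np.float32)))
    t=reg&(P[...,2]>.007)&(P[...,2]<.018); k,l,st,c=cv2.connectedComponentsWithStats(t.astype(np.uint8)); 
    q=P[t&(S<60)&(V>80)]; r=cv2.minAreaRect((q[:,:2]*1000).astype(np.float32)); print('plate',len(q),r,cv2.boxPoints(r).round().tolist())
    b=reg&(P[...,2]>.165)&(P[...,2]<.25); q=P[b]; print('ball',len(q),q.min(0).round(3),q.max(0).round(3),q.mean(0).round(3),'px',uu[b].mean(),vv[b].mean())
    o,rr=ray(d,uu[b].mean(),vv[b].mean()); print('ball on z183',(o+rr*(.183-o[2])/rr[2]).round(4))
d=load('top0');a=cv2.resize(d['frame'][165:255,180:400],None,fx=3.6,fy=3.6,interpolation=cv2.INTER_CUBIC)
s=load('scene0')['frame'][150:255,275:395]; s=cv2.resize(s,(343,300),interpolation=cv2.INTER_CUBIC)
s2=cv2.resize(load('scene0')['frame'][250:320,160:230],(300,300),interpolation=cv2.INTER_CUBIC)
o=np.zeros((600,792,3),np.uint8);o[:a.shape[0]-30 if 0 else 300,:]=a[:300,:792];o[300:,:343]=s;o[300:,400:700]=s2
cv2.imwrite('pics/crop1.png',o[:,:,::-1])
E
```

```text
top0
handle 383 zmax [0.003 0.024 0.03 ]
((525.6961669921875, 258.51507568359375), (94.53778839111328, 31.80704116821289), 9.738424301147461) [[476.0, 266.0], [482.0, 235.0], [575.0, 251.0], [570.0, 282.0]]
boxtop 839 0.10719085829877392 ((599.959716796875, -56.525508880615234), (71.72779083251953, 72.93770599365234), 81.16007232666016)
plate 2315 ((521.67431640625, -110.46272277832031), (319.458984375, 218.3914337158203), 3.290417432785034) [[356.0, -11.0], [368.0, -229.0], [687.0, -210.0], [675.0, 8.0]]
ball 86 [ 0.594 -0.173  0.167] [ 0.617 -0.153  0.195] [ 0.605 -0.161  0.187] px 376.09302325581393 186.7674418604651
ball on z183 [ 0.6061 -0.1622  0.183 ]
scene0
handle 257 zmax [0.007 0.02  0.027]
((515.5646362304688, 263.147216796875), (103.76173400878906, 31.69546890258789), 9.636253356933594) [[462.0, 270.0], [467.0, 239.0], [569.0, 256.0], [564.0, 287.0]]
boxtop 528 0.10812948857254144 ((596.2135620117188, -54.87678527832031), (71.56765747070312, 76.91405487060547), 81.67967224121094)
plate 1607 ((519.939697265625, -106.49130249023438), (316.5989685058594, 215.51708984375), 3.044673204421997) [[356.0, -7.0], [368.0, -223.0], [684.0, -206.0], [672.0, 10.0]]
ball 86 [ 0.592 -0.168  0.165] [ 0.612 -0.152  0.195] [ 0.6   -0.159  0.183] px 350.4651162790698 162.75581395348837
ball on z183 [ 0.6009 -0.1598  0.183 ]
```

View pics/crop1.png

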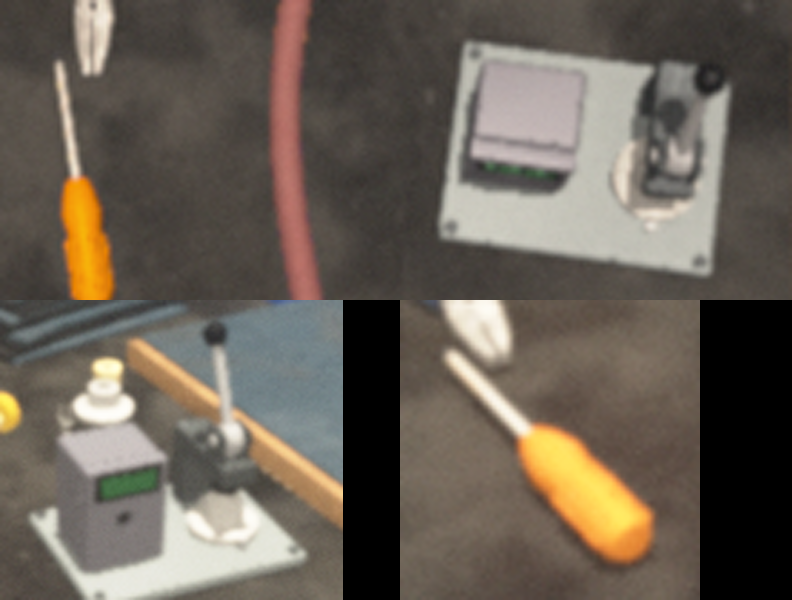

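```bash
python3 - <<'E'
from h import *
t=load('top0'); s=load('scene0')
c=[onz(t,u,v,.012) for u,v in[(309.2,176.7),(383,188.6),(377.5,240.8),(302.5,231.1)]]
c=np.array(c)[:,:2]; print('plate corners',c.round(4).tolist(),'center',c.mean(0)); 
for a,b in((0,1),(1,2),(2,3),(3,0)): e=c[b]-c[a]; print(np.linalg.norm(e),np.degrees(np.arctan2(e[1],e[0])))
# plate corners in scene crop (30,515),(100,597)?,(305,552)
sc=lambda x,y:(275+x/2.858,150+(y-300)/2.857)
for q in[(30,517),(306,550)]: print('scene corner',onz(s,*sc(*q),.012).round(4))
# front face plane
P=cloud(s); uu,vv=np.meshgrid(np.arange(560),np.arange(420))
m=(s['range_z']>0)&(uu>303)&(uu<330)&(vv>214)&(vv<240); 
q=P[m]; q=q[(q[:,2]>.02)&(q[:,2]<.1)]
for _ in range(4):
    A=np.c_[q[:,1],np.ones(len(q))]; k,*_=np.linalg.lstsq(A,q[:,0],rcond=None); r=q[:,0]-A@k; q=q[abs(r)<max(2*r.std(),.002)]
print('face x=a*y+b',k,'yaw',-np.degrees(np.arctan(k[0])),len(q),r.std())
g=cv2.cvtColor(s['frame'],cv2.COLOR_RGB2GRAY).astype(float)
w=g[220:232,312:325]; print(w.astype(int)); 
wt=np.clip(np.median(w)-12-w,0,None); vvv,uuu=np.mgrid[220:232,312:325]; bu=(uuu*wt).sum()/wt.sum(); bv=(vvv*wt).sum()/wt.sum()
print('button px',bu,bv,onz(s,bu,bv,.055).round(4),pt(s,bu,bv).round(4))
# tip triangulation
def tri(a,b):
    o1,r1=ray(t,*a);o2,r2=ray(s,*b);l,*_=np.linalg.lstsq(np.c_[r1,-r2],o2-o1,rcond=None)
    p,q=o1+r1*l[0],o2+r2*l[1]; return ((p+q)/2).round(4),np.linalg.norm(p-q)
f=70/300
print('tip',tri((196.1,182.2),(160+(448-400)*f,250+(352-300)*f)))
print('neck',tri((180+75/3.6,165+178/3.6),(160+(527-400)*f,250+(430-300)*f)))
print('ball',tri((376.1,186.8),(350.5,162.8)))
for z in(.012,.0145):print(onz(t,196.1,182.2,z),onz(s,171.2,262.1,z))
# lever pivot crop (233,438)
print('pivot',pt(s,*sc(235,438)).round(3), onz(s,*sc(235,438),.103).round(4))
E
```

```text
plate corners [[0.6742, -0.0222], [0.6392, -0.2185], [0.4996, -0.1972], [0.5266, -0.0017]] center [ 0.58489566 -0.1098981 ]
0.19939978168136765 -100.10902703723065
0.14114537094189972 171.31920606789035
0.19733094923315814 82.14385419559775
0.1489692157010618 -7.901031121961762
scene corner [ 0.6683 -0.0181  0.012 ]
scene corner [ 0.5026 -0.1975  0.012 ]
face x=a*y+b [0.14957073 0.57326266] yaw -8.50670980284297 512 0.0012762952576641918
[[ 87  92  95 102 103 111 116 118 117 120 120 118 121]
 [111 110 114 117 118 119 120 122 120 121 123 122 123]
 [119 122 123 122 123 124 121 122 121 124 121 123 123]
 [122 123 120 121 123 118 115 112 115 118 123 120 124]
 [124 121 121 119 115 102  93  90 101 112 117 120 123]
 [124 121 120 110  97  82  69  79  93 108 120 120 125]
 [124 120 121 107  84  71  65  75  96 112 119 123 123]
 [122 122 122 110  90  76  78  92 107 116 122 123 126]
 [120 121 120 109 101  99 101 107 118 124 123 126 122]
 [126 121 123 119 115 113 114 121 124 127 126 123 122]
 [124 124 119 121 119 120 122 127 127 126 128 125 123]
 [121 121 123 121 122 119 121 126 126 126 121 124 124]]
button px 317.2931726907631 225.13052208835342 [ 0.575  -0.0529  0.055 ] [ 0.5706 -0.0499  0.0584]
tip (array([0.6618, 0.2844, 0.0154]), np.float64(0.0021619032418759843))
neck (array([0.5733, 0.2692, 0.0196]), np.float64(0.004131557430519515))
ball (array([ 0.6063, -0.1634,  0.1799]), np.float64(0.0013299960901423703))
[0.66210048 0.28411679 0.012     ] [0.66730351 0.28431317 0.012     ]
[0.66150044 0.28356019 0.0145    ] [0.66393005 0.28497458 0.0145    ]
pivot [ 0.561 -0.157  0.106] [ 0.565 -0.16   0.103]
```

Call:
apply_moves --pt "0.5 0 0 0 0 0 -0.072" --pt "0.5 0 0 0 0 0 -0.072" --pt "0.5 0.021 0.033 0 0 0 0" --pt "0.5 0.021 0.033 0 0 0 0" --pt "0.5 0.021 0.033 0 0 0 0" --pt "0.5 0.021 0.033 0 0 0 0" --pt "0.5 0.021 0.033 0 0 0 0" --pt "0.5 0.021 0.033 0 0 0 0" --pt "0.5 0.021 0.033 0 0 0 0" --pt "0.5 0.021 0.033 0 0 0 0" --pt "0.5 0.021 0.033 0 0 0 0" --pt "0.5 0.021 0.033 0 0 0 0" --pt "0.5 0.021 0.033 0 0 0 0" --pt "0.5 0.021 0.033 0 0 0 0" --pt "0.5 0.021 0.033 0 0 0 0" --pt "0.5 0.021 0.033 0 0 0 0" --pt "0.5 0.021 0.033 0 0 0 0" --pt "0.5 0.021 0.033 0 0 0 0" --pt "0.5 0 0 0 0 0 0" --newtons 15

```text
time_s: 1.68
tcp_pos: [0.5025, 0.0501, 0.2451]
eef_rot: [179.9, 0.0, -8.9]
contact_force: [-0.7, 1.4, 0.2]
gripper_width: 0.0437
gripper_force: 0.0
```

```bash
cat >> h.py <<'E'
from scipy.spatial.transform import Rotation as Ro
def delta(p,rpy=None,s=None):
    s=s or get_state(); R=Ro.from_euler('xyz',s['eef_rot'],degrees=True)
    print('pos',s['tcp_pos'].round(4),'rot',s['eef_rot'].round(2),'t',round(s['time_s'],2),'w',round(s['gripper_width'],4),'F',s['contact_force'].round(1),'j',s['joints'].round(0))
    print(' shift m',(R.inv().apply(np.array(p)-s['tcp_pos'])).round(4), 'rotunits',None if rpy is None else ((R.inv()*Ro.from_euler('xyz',rpy,degrees=True)).as_rotvec(degrees=True)/90).round(4))
E
python3 - <<'E'
from h import *
delta([.604,-.162,.183],[180,0,-8.6])
s=load('scene0')
# button: ray onto face plane x=.1496y+.5733
o,r=ray(s,318,225.8); n=np.array([1,-.1496,0]); l=(.5733-n@o)/(n@r); print('button on face',(o+l*r).round(4))
E
```

```text
pos [0.5025 0.0501 0.2451] rot [ 1.7992e+02  4.0000e-02 -8.9000e+00] t 1.68 w 0.0437 F [-0.7  1.4  0.2] j [ 28.   4. -20.   0. -65.  53.]
 shift m [0.1331 0.1938 0.0623] rotunits [ 0.0009  0.0005 -0.0033]
button on face [ 0.566  -0.0488  0.0595]
```

Call:
apply_moves --pt "0.5 0.0166 0.0242 0 0 0 0" --pt "0.5 0.0166 0.0242 0 0 0 0" --pt "0.5 0.0166 0.0242 0 0 0 0" --pt "0.5 0.0166 0.0242 0 0 0 0" --pt "0.5 0.0166 0.0242 0 0 0 0" --pt "0.5 0.0166 0.0242 0 0 0 0" --pt "0.5 0.0166 0.0242 0 0 0 0" --pt "0.5 0.0166 0.0242 0 0 0 0" --pt "0.5 0 0 0 0 0 0" --pt "0.5 0 0 0 0 0 0" --pt "0.5 0 0 0 0 0 0"

```text
time_s: 2.6
tcp_pos: [0.6032, -0.1561, 0.2449]
eef_rot: [-180.0, 0.1, -8.7]
contact_force: [0.1, -0.7, 0.6]
gripper_width: 0.0436
gripper_force: 0.0
```

```bash
python3 - <<'E'
from h import *
delta([.604,-.162,.184],[180,0,-8.6])
d=snap('scene','s1'); cv2.imwrite('pics/c2.png',cv2.resize(d['frame'][100:260,240:440],(800,600))[:,:,::-1])
E
```

```text
pos [ 0.6032 -0.1561  0.2449] rot [-1.80e+02  7.00e-02 -8.67e+00] t 2.6 w 0.0436 F [ 0.1 -0.7  0.6] j [  3.  16.  -6.  -0. -68.  78.]
 shift m [0.0018 0.0057 0.0609] rotunits [-0.0001  0.0008 -0.0008]
```

View pics/c2.png

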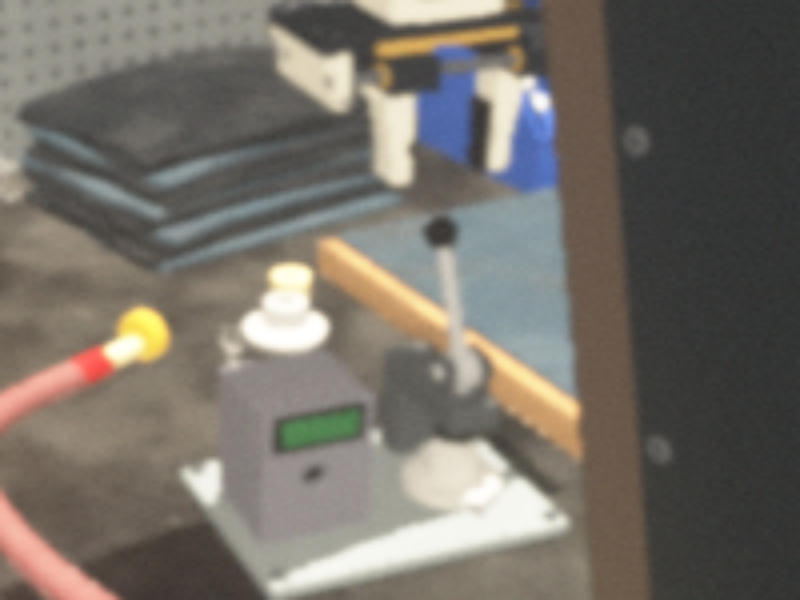

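The fingers (at 393,150 and 503,130 in the crop) straddle the ball at (440,232) from above, so I descend and grip.

Call:
apply_moves --pt "0.5 0.002 0.006 0.01 0 0 0" --pt "0.5 0 0 0.01 0 0 0" --pt "0.5 0 0 0.01 0 0 0" --pt "0.5 0 0 0.01 0 0 0" --pt "0.5 0 0 0.01 0 0 0" --pt "0.5 0 0 0.01 0 0 0" --pt "0.5 0 0 0 0 0 0" --pt "0.5 0 0 0 0 0 0" --pt "0.1 0 0 0 0 0 0" --pt "0.1 0 0 0 0 0 0" --pt "0.1 0 0 0 0 0 0" --pt "0.1 0 0 0 0 0 0" --pt "0.1 0 0 0 0 0 0"

```text
time_s: 3.73
tcp_pos: [0.6048, -0.1628, 0.1861]
eef_rot: [180.0, -0.0, -8.6]
contact_force: [-0.2, -2.0, 1.3]
gripper_width: 0.0208
gripper_force: 15.0
```

```bash
python3 - <<'E'
from h import *
delta([.604,-.162,.184],[180,0,-8.6])
th=np.radians(25); a=-th
A=np.linspace(0,1.8,19); X=88*np.sin(A-.436); Z=88*np.cos(A-.436)
print(np.c_[A,-np.r_[0,np.diff(X)],-np.r_[0,np.diff(Z)]].round(1).tolist())
E
```

```text
pos [ 0.6048 -0.1628  0.1861] rot [ 1.7996e+02 -4.0000e-02 -8.6200e+00] t 3.73 w 0.0208 F [-0.2 -2.   1.3] j [  3.  18. -11.   0. -61.  79.]
 shift m [-0.0009 -0.0007  0.0021] rotunits [ 0.0004 -0.0004 -0.0003]
[[0.0, -0.0, -0.0], [0.1, -8.1, -3.3], [0.2, -8.4, -2.5], [0.3, -8.6, -1.6], [0.4, -8.8, -0.8], [0.5, -8.8, 0.1], [0.6, -8.7, 1.0], [0.7, -8.6, 1.9], [0.8, -8.4, 2.7], [0.9, -8.1, 3.5], [1.0, -7.7, 4.3], [1.1, -7.2, 5.1], [1.2, -6.6, 5.8], [1.3, -6.0, 6.4], [1.4, -5.4, 7.0], [1.5, -4.6, 7.5], [1.6, -3.9, 7.9], [1.7, -3.1, 8.2], [1.8, -2.2, 8.5]]
```

Call:
apply_moves --pt "0.1 -0.0081 0 -0.0033 0 0 0" --pt "0.1 -0.0084 0 -0.0025 0 0 0" --pt "0.1 -0.0086 0 -0.0016 0 0 0" --pt "0.1 -0.0088 0 -0.0008 0 0 0" --pt "0.1 -0.0088 0 0.0001 0 0 0" --pt "0.1 -0.0087 0 0.001 0 0 0" --pt "0.1 -0.0086 0 0.0019 0 0 0" --pt "0.1 -0.0084 0 0.0027 0 0 0" --pt "0.1 -0.0081 0 0.0035 0 0 0" --pt "0.1 -0.0077 0 0.0043 0 0 0"

```text
time_s: 4.57
tcp_pos: [0.5212, -0.1501, 0.1816]
eef_rot: [180.0, -0.2, -8.6]
contact_force: [1.2, -4.9, 4.0]
gripper_width: 0.0209
gripper_force: 15.0
```

Call:
apply_moves --pt "0.1 -0.0072 0 0.0051 0 0 0" --pt "0.1 -0.0066 0 0.0058 0 0 0" --pt "0.1 -0.006 0 0.0064 0 0 0" --pt "0.1 -0.0054 0 0.007 0 0 0" --pt "0.1 -0.0046 0 0.0075 0 0 0" --pt "0.1 -0.0039 0 0.0079 0 0 0" --pt "0.1 -0.0031 0 0.0082 0 0 0" --pt "0.1 -0.0022 0 0.0085 0 0 0" --pt "0.1 0 0 0 0 0 0" --pt "0.1 0 0 0 0 0 0"

```text
time_s: 5.4
tcp_pos: [0.4806, -0.1439, 0.1228]
eef_rot: [180.0, 0.2, -8.7]
contact_force: [-4.6, -4.4, -0.8]
gripper_width: 0.021
gripper_force: 15.0
```

Call:
apply_moves --pt "0.5 0 0 0 0 0 0" --pt "0.5 0 0 0 0 0 0" --pt "0.5 0 0 0 0 0 0" --pt "0.5 0 0 -0.01 0 0 0" --pt "0.5 0 0 -0.02 0 0 0" --pt "0.9 0 0 -0.03 0 0 0" --pt "0.9 0 0 -0.03 0 0 0" --pt "0.9 0 -0.02 -0.02 0 0 -0.07" --pt "0.9 0 -0.03 0 0 0 -0.07" --pt "0.9 0 -0.03 0 0 0 -0.063" --pt "0.9 0 -0.03 0 0 0 0" --pt "0.9 0 -0.03 0 0 0 0" --pt "0.9 0 -0.03 0 0 0 0" --pt "0.9 0 -0.03 0 0 0 0" --pt "0.9 0 -0.03 0 0 0 0" --pt "0.9 0 0 0 0 0 0" --pt "0.9 0 0 0 0 0 0"

```text
time_s: 6.82
tcp_pos: [0.4599, 0.0853, 0.2349]
eef_rot: [-180.0, -0.1, 9.8]
contact_force: [0.1, -0.8, 0.0]
gripper_width: 0.0785
gripper_force: 0.0
```

```bash
python3 - <<'E'
from h import *
delta([.519,.260,.021],[180,0,9.7])
d=snap('scene','s2'); P=cloud(d)
m=(d['range_z']>0)&(P[...,0]>.44)&(P[...,0]<.62)&(P[...,1]>-.19)&(P[...,1]<-.12)&(P[...,2]>.1)&(P[...,2]<.22)
q=P[m]; print(len(q),q.min(0),q.max(0))
E
```

```text
pos [0.4599 0.0853 0.2349] rot [-1.7996e+02 -8.0000e-02  9.8300e+00] t 6.82 w 0.0785 F [ 0.1 -0.8  0. ] j [ 35.   1. -25.  -0. -63.  65.]
 shift m [ 0.0877 -0.1618  0.2142] rotunits [-0.0005 -0.0009  0.0014]
263 [ 0.47308185 -0.17345441  0.10020674] [ 0.58493263 -0.13170887  0.13324649]
```

The lever is clamped: the ball top is at z 0.133. On to the driver.

Call:
apply_moves --pt "0.9 0.0125 -0.0231 0 0 0 0" --pt "0.9 0.0125 -0.0231 0 0 0 0" --pt "0.9 0.0125 -0.0231 0 0 0 0" --pt "0.9 0.0125 -0.0231 0 0 0 0" --pt "0.9 0.0125 -0.0231 0 0 0 0" --pt "0.9 0.0125 -0.0231 0 0 0 0" --pt "0.9 0.0125 -0.0231 0 0 0 0" --pt "0.9 0 0 0.03 0 0 0" --pt "0.9 0 0 0.03 0 0 0" --pt "0.9 0 0 0.03 0 0 0" --pt "0.9 0 0 0.03 0 0 0" --pt "0.9 0 0 0.02 0 0 0" --pt "0.9 0 0 0 0 0 0" --pt "0.9 0 0 0 0 0 0"

```text
time_s: 8.03
tcp_pos: [0.5193, 0.2566, 0.0935]
eef_rot: [179.9, 0.1, 9.6]
contact_force: [0.7, -0.7, 0.9]
gripper_width: 0.0788
gripper_force: 0.0
```

```bash
python3 - <<'E'
from h import *
delta([.519,.260,.021],[180,0,9.7])
d=snap('scene','s3'); cv2.imwrite('pics/c3.png',cv2.resize(d['frame'][200:340,120:306],(797,600))[:,:,::-1])
E
```

```text
pos [0.5193 0.2566 0.0935] rot [1.7991e+02 1.0000e-01 9.5800e+00] t 8.03 w 0.0788 F [ 0.7 -0.7  0.9] j [ 46.  20. -22.   0. -48.  54.]
 shift m [ 0.0004 -0.0036  0.0725] rotunits [ 0.001   0.0011 -0.0013]
```

View pics/c3.png

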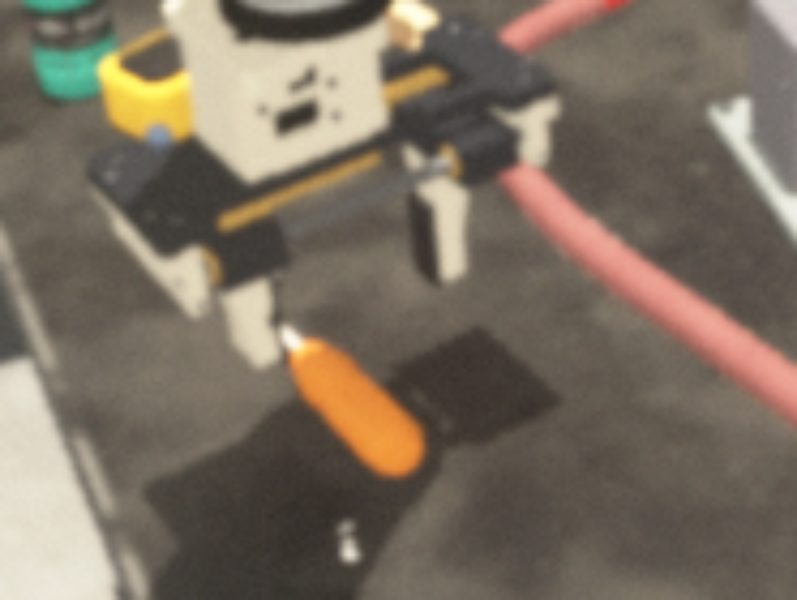

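The open fingers (crop 250,330 and 440,235) straddle the orange handle (355,405). I descend and close.

Call:
apply_moves --pt "0.9 0 -0.0035 0.02 0 0 0" --pt "0.9 0 0 0.02 0 0 0" --pt "0.9 0 0 0.015 0 0 0" --pt "0.9 0 0 0.01 0 0 0" --pt "0.9 0 0 0.006 0 0 0" --pt "0.9 0 0 0 0 0 0" --pt "0.9 0 0 0 0 0 0" --pt "0.1 0 0 0 0 0 0" --pt "0.1 0 0 0 0 0 0" --pt "0.1 0 0 0 0 0 0" --pt "0.1 0 0 0 0 0 0" --pt "0.1 0 0 0 0 0 0" --pt "0.1 0 0 0 0 0 0" --pt "0.1 0 0 0 0 0 0" --pt "0.1 0 0 0 0 0 0" --pt "0.1 0 0 0 0 0 0" --newtons 35

```text
time_s: 9.42
tcp_pos: [0.5184, 0.2611, 0.0228]
eef_rot: [180.0, 0.0, 9.6]
contact_force: [-0.1, -0.7, 0.5]
gripper_width: 0.0287
gripper_force: 35.0
```

Call:
apply_moves --pt "0.1 0 0 -0.01 0 0 0" --pt "0.1 0 0 -0.02 0 0 0" --pt "0.1 0 0 -0.03 0 0 0" --pt "0.1 0 0 -0.03 0 0 0" --pt "0.1 0 0 -0.03 0 0 0" --pt "0.1 0 0.03 -0.02 0 0 0.07" --pt "0.1 0 0.03 0 0 0 0.07" --pt "0.1 0 0.03 0 0 0 0.063" --pt "0.1 0 0.03 0 0 0 0" --pt "0.1 0 0.03 0 0 0 0" --pt "0.1 0 0 0 0 0 0" --pt "0.1 0 0 0 0 0 0" --pt "0.1 0 0 0 0 0 0"

```text
time_s: 10.5
tcp_pos: [0.515, 0.1125, 0.1636]
eef_rot: [-180.0, -0.1, -8.7]
contact_force: [0.4, -0.7, -0.8]
gripper_width: 0.0288
gripper_force: 35.0
```

```bash
python3 - <<'E'
from h import *
delta([.409,-.026,.163],[180,0,-8.6])
d=snap('scene','s4'); t=snap('top','t4')
a=np.zeros((600,800,3),np.uint8); a[:,:400]=cv2.resize(d['frame'][140:320,170:290],(400,600)); a[:,400:]=cv2.resize(t['frame'][100:280,190:310],(400,600))
cv2.imwrite('pics/c4.png',a[:,:,::-1])
E
```

```text
pos [0.515  0.1125 0.1636] rot [-1.7996e+02 -5.0000e-02 -8.6600e+00] t 10.5 w 0.0288 F [ 0.4 -0.7 -0.8] j [ 34.  11. -24.   0. -55.  48.]
 shift m [-0.084   0.1528  0.0004] rotunits [-0.0005 -0.0006 -0.0006]
```

View pics/c4.png

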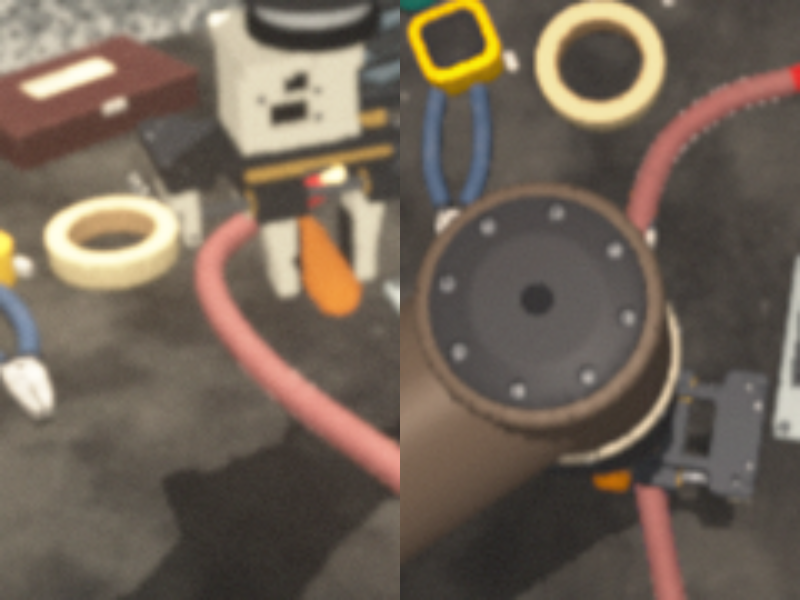

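```bash
python3 - <<'E'
from h import *
t=load('t4'); print(onz(t,265,170.5,.155))
s=get_state(); fx=np.array([np.cos(np.radians(-8.66)),np.sin(np.radians(-8.66))]); print('pred tip',s['tcp_pos'][:2]+.148*fx)
w=t['frame'][160:180,256:275].astype(int); m=(w.min(2)>140)
yy,xx=np.nonzero(m); print(sorted(zip(yy+160,xx+256)))
P=cloud(t); print([P[y+160,x+256].round(3).tolist() for y,x in zip(yy,xx)][:8])
E
```

```text
[0.65443213 0.09009164 0.155     ]
pred tip [0.66132335 0.09084046]
[(np.int64(169), np.int64(264)), (np.int64(169), np.int64(265)), (np.int64(170), np.int64(264)), (np.int64(170), np.int64(265)), (np.int64(171), np.int64(264)), (np.int64(171), np.int64(265)), (np.int64(172), np.int64(264)), (np.int64(172), np.int64(265))]
[[0.658, 0.092, 0.156], [0.657, 0.09, 0.159], [0.656, 0.092, 0.155], [0.655, 0.09, 0.157], [0.652, 0.092, 0.158], [0.654, 0.09, 0.153], [0.65, 0.092, 0.159], [0.65, 0.09, 0.156]]
```

Call:
apply_moves --pt "0.1 -0.014 0.0255 0 0 0 0" --pt "0.1 -0.014 0.0255 0 0 0 0" --pt "0.1 -0.014 0.0255 0 0 0 0" --pt "0.1 -0.014 0.0255 0 0 0 0" --pt "0.1 -0.014 0.0255 0 0 0 0" --pt "0.1 -0.014 0.0255 0 0 0 0" --pt "0.1 0 0 0 0 0 0" --pt "0.1 0 0 0 0 0 0" --pt "0.1 0 0 0 0 0 0" --pt "0.1 0 0 0 0 0 0"

```text
time_s: 11.43
tcp_pos: [0.4096, -0.0254, 0.163]
eef_rot: [-180.0, -0.0, -8.6]
contact_force: [0.3, -0.6, -1.4]
gripper_width: 0.0288
gripper_force: 35.0
```

```bash
python3 - <<'E'
from h import *
delta([.409,-.026,.063],[180,0,-8.6])
t=snap('top','t5'); d=snap('scene','s5')
a=np.zeros((600,800,3),np.uint8); a[:,:400]=cv2.resize(d['frame'][150:270,270:350],(400,600)); a[:,400:]=cv2.resize(t['frame'][150:270,290:370],(400,600))
cv2.imwrite('pics/c5.png',a[:,:,::-1])
E
```

```text
pos [ 0.4096 -0.0254  0.163 ] rot [-1.7999e+02 -2.0000e-02 -8.5700e+00] t 11.43 w 0.0288 F [ 0.3 -0.6 -1.4] j [ 24.  -1. -38.   0. -53.  57.]
 shift m [-0.0005  0.0006  0.1   ] rotunits [-0.0001 -0.0003  0.0003]
```

View pics/c5.png

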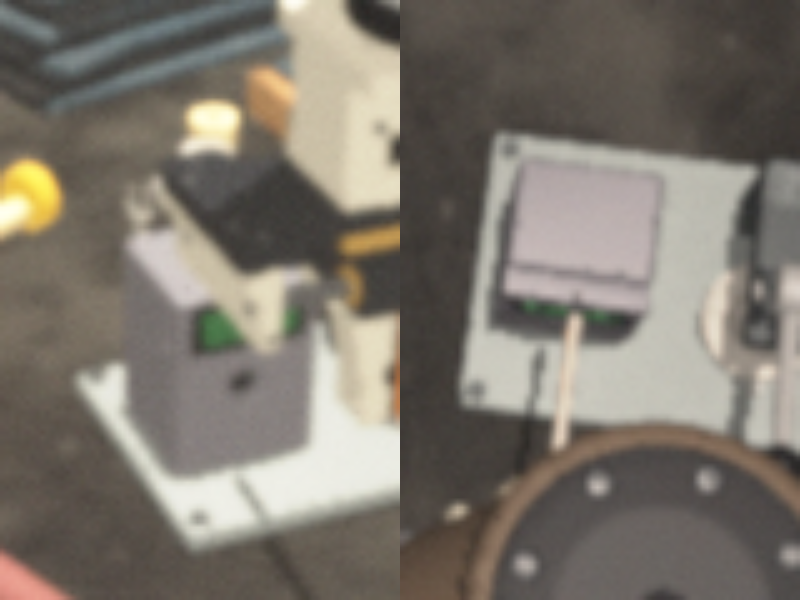

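```bash
python3 - <<'E'
from h import *
t=load('t5'); d=load('s5')
print('tip',onz(t,290+176/5,150+308/5,.155), 'pred', np.array([.4096,-.0254])+.148*np.array([.9888,-.149]))
for z in(.1,.108): print('front top corners',onz(t,290+104/5,150+292/5,z),onz(t,290+246/5,150+312/5,z))
for p in((520,165),(662,182)): print('rear',onz(t,290+(p[0]-400)/5,150+p[1]/5,.108))
P=cloud(d); m=(d['range_z']>0); uu,vv=np.meshgrid(np.arange(560),np.arange(420)); m&=(uu>308)&(uu<329)&(vv>221)&(vv<240)
q=P[m]; A=np.c_[q[:,1:],np.ones(len(q))]
for _ in range(4):
    k,*_=np.linalg.lstsq(A,q[:,0],rcond=None); r=q[:,0]-A@k; g=abs(r)<.003; q=q[g];A=A[g]
print(k,r.std()); o,rr=ray(d,318.5,226.0); n=np.r_[1,-k[:2]]; print('button',o+(k[2]-n@o)/(n@rr)*rr)
# face bottom / top z-check: base line of face left-bottom corner crop (175,475)
print(pt(d,270+178/5,150+472/5), 'right edge of face', pt(d,270+303/5,150+430/5),'left',pt(d,270+170/5,150+400/5))
E
```

```text
tip [ 0.55495517 -0.04901915  0.155     ] pred [ 0.5559424 -0.047452 ]
front top corners [ 0.57216787 -0.01937123  0.1       ] [ 0.56162616 -0.08835735  0.1       ]
front top corners [ 0.57079915 -0.0188774   0.108     ] [ 0.56034192 -0.08731072  0.108     ]
rear [ 0.63401593 -0.02796514  0.108     ]
rear [ 0.62472142 -0.09714765  0.108     ]
[0.13393262 0.00617156 0.5723962 ] 0.001230902037003406
button [ 0.56602401 -0.05026879  0.05840412]
[ 0.57101272 -0.01830303  0.01346435] right edge of face [ 0.56117601 -0.08373338  0.02120184] left [ 0.57758024 -0.01718315  0.05147903]
```

Call:
apply_moves --pt "0.1 -0.001 0.0005 0.015 0 0 0" --pt "0.1 0 0 0.02 0 0 0" --pt "0.1 0 0 0.02 0 0 0" --pt "0.1 0 0 0.02 0 0 0" --pt "0.1 0 0 0.015 0 0 0" --pt "0.1 0 0 0.009 0 0 0" --pt "0.1 0 0 0 0 0 0" --pt "0.1 0 0 0 0 0 0" --pt "0.1 0 0 0 0 0 0" --pt "0.1 0 0 0 0 0 0"

```text
time_s: 12.37
tcp_pos: [0.4083, -0.0262, 0.0645]
eef_rot: [-180.0, -0.1, -8.6]
contact_force: [-0.0, -0.7, -0.5]
gripper_width: 0.0287
gripper_force: 35.0
```

```bash
python3 - <<'E'
from h import *
delta([.409,-.026,.064],[180,0,-8.6])
t=snap('top','t6')
d=snap('scene','s6')
a=np.zeros((600,800,3),np.uint8); a[:,:400]=cv2.resize(d['frame'][150:270,270:350],(400,600)); a[:,400:]=cv2.resize(t['frame'][150:270,290:370],(400,600))
cv2.imwrite('pics/c6.png',a[:,:,::-1])
E
```

```text
pos [ 0.4083 -0.0262  0.0645] rot [-1.7996e+02 -7.0000e-02 -8.6100e+00] t 12.37 w 0.0287 F [-0.  -0.7 -0.5] j [ 24.   8. -45.   0. -37.  57.]
 shift m [ 0.0006 -0.0003  0.0005] rotunits [-0.0004 -0.0008 -0.0001]
```

View pics/c6.png

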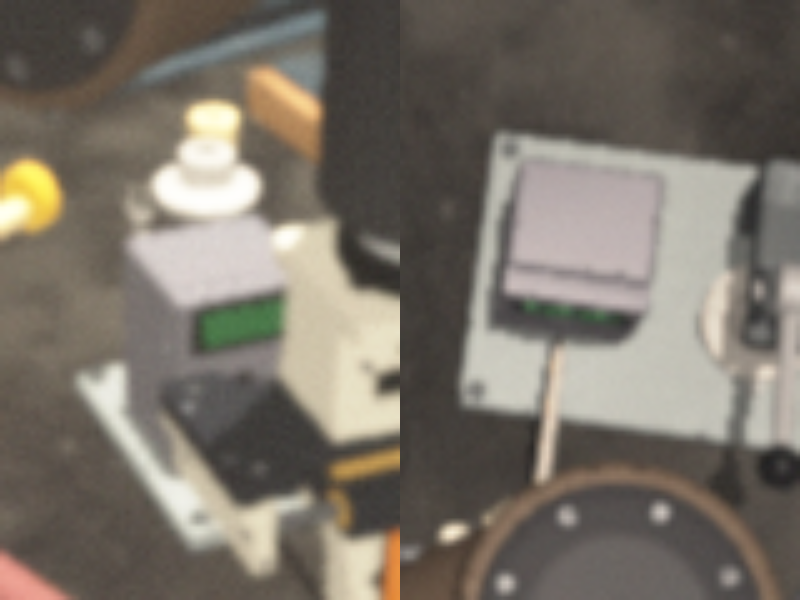

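The tip is seen at top crop (558,345), in front of the readout. I advance slowly and watch the force.

Call:
apply_moves --pt "0.1 0.003 0 0 0 0 0" --pt "0.1 0.003 0 0 0 0 0" --pt "0.1 0.003 0 0 0 0 0" --pt "0.1 0.003 0 0 0 0 0" --pt "0.1 0.003 0 0 0 0 0" --pt "0.1 0 0 0 0 0 0" --pt "0.1 0 0 0 0 0 0" --pt "0.1 0 0 0 0 0 0"

```text
time_s: 13.13
tcp_pos: [0.4219, -0.0291, 0.0636]
eef_rot: [180.0, 0.1, -8.6]
contact_force: [-2.9, 1.2, -1.2]
gripper_width: 0.0289
gripper_force: 35.0
```

```bash
python3 - <<'E'
from h import *
t=load('t6'); print('tip before',onz(t,321.6,218.9,.0563))
delta([.409,-.026,.064],[180,0,-8.6])
E
```

```text
tip before [ 0.55229758 -0.04895013  0.0563    ]
pos [ 0.4219 -0.0291  0.0636] rot [ 1.7998e+02  5.0000e-02 -8.6500e+00] t 13.13 w 0.0289 F [-2.9  1.2 -1.2] j [ 23.   9. -44.  -0. -37.  58.]
 shift m [-0.0133 -0.0011 -0.0004] rotunits [ 0.0002  0.0006 -0.0005]
```

Call:
apply_moves --pt "0.1 0.002 0 0 0 0 0" --pt "0.1 0 0 0 0 0 0" --pt "0.1 0 0 0 0 0 0" --pt "0.1 0 0 0 0 0 0"

```text
time_s: 13.47
tcp_pos: [0.4238, -0.0294, 0.0636]
eef_rot: [180.0, 0.1, -8.6]
contact_force: [-5.6, 0.6, -0.2]
gripper_width: 0.0289
gripper_force: 35.0
```

Call:
apply_moves --pt "0.1 0.002 0 0 0 0 0" --pt "0.1 0 0 0 0 0 0" --pt "0.1 0 0 0 0 0 0" --pt "0.1 0 0 0 0 0 0"

```text
time_s: 13.8
tcp_pos: [0.4241, -0.03, 0.0632]
eef_rot: [179.9, 0.2, -8.7]
contact_force: [-9.5, 2.9, 1.0]
gripper_width: 0.0288
gripper_force: 35.0
```

Force has reached about 9.5 N purely along the driver axis, which could be the button's end stop or the face. I back off in small steps to see whether the force follows the button spring.

Call:
apply_moves --pt "0.1 -0.002 0 0 0 0 0" --pt "0.1 0 0 0 0 0 0" --pt "0.1 0 0 0 0 0 0"

```text
time_s: 14.05
tcp_pos: [0.4238, -0.0294, 0.0637]
eef_rot: [180.0, 0.1, -8.6]
contact_force: [-4.5, 0.3, -1.7]
gripper_width: 0.0289
gripper_force: 35.0
```

Call:
apply_moves --pt "0.1 -0.002 0 0 0 0 0" --pt "0.1 0 0 0 0 0 0" --pt "0.1 0 0 0 0 0 0"

```text
time_s: 14.3
tcp_pos: [0.4224, -0.029, 0.0639]
eef_rot: [180.0, -0.0, -8.6]
contact_force: [-3.0, 0.2, -2.0]
gripper_width: 0.0286
gripper_force: 35.0
```

Call:
apply_moves --pt "0.1 -0.0015 0 0 0 0 0" --pt "0.1 0 0 0 0 0 0" --pt "0.1 0 0 0 0 0 0"

```text
time_s: 14.55
tcp_pos: [0.4212, -0.0286, 0.064]
eef_rot: [-180.0, -0.0, -8.6]
contact_force: [-2.7, -0.5, -1.6]
gripper_width: 0.0285
gripper_force: 35.0
```

Call:
apply_moves --pt "0.1 -0.0015 0 0 0 0 0" --pt "0.1 0 0 0 0 0 0" --pt "0.1 0 0 0 0 0 0"

```text
time_s: 14.8
tcp_pos: [0.4199, -0.0283, 0.0641]
eef_rot: [-180.0, -0.0, -8.6]
contact_force: [-1.7, -1.1, -2.5]
gripper_width: 0.0287
gripper_force: 35.0
```

```bash
python3 - <<'E'
from h import *
t=load('t5')['frame']; print(t[200:220,322:328].mean(2).astype(int))
t=load('t6')['frame']; print(t[208:224,318:326].mean(2).astype(int))
E
```

```text
[[187 187 187 186 184 184]
 [189 186 188 186 186 188]
 [186 187 186 188 186 184]
 [165 166 167 172 172 168]
 [135 136 139 142 146 143]
 [150 150 148 145 142 138]
 [175 175 173 170 164 157]
 [186 185 180 179 178 177]
 [189 185 174 164 177 187]
 [173 176 156 144 171 186]
 [134 137 124 115 137 158]
 [ 95  95  93  91  94 105]
 [ 79  91 119 119  92  78]
 [ 77 114 168 172 121  78]
 [ 85 131 196 194 139  80]
 [ 90 147 198 190 132  83]
 [104 161 202 181 123  83]
 [128 175 204 174 124  94]
 [158 185 205 174 133 119]
 [177 193 205 183 166 162]]
[[188 190 192 190 189 191 191 189]
 [148 154 158 165 175 179 184 188]
 [ 92  96 106 120 134 144 146 148]
 [ 63  68  76  87 101 104  96  92]
 [ 63  69  72  73  84  83  75  63]
 [ 68  71  75  76  78  75  71  66]
 [ 73  73  76  78  79  79  75  73]
 [ 81  77  77  76  77  80  76  75]
 [ 98  93  90  81  80  83  82  82]
 [120 111  97  83  91 101 102  97]
 [161 131 107 104 115 142 133 124]
 [186 145 127 153 161 173 173 167]
 [190 148 147 186 190 191 192 193]
 [191 149 157 200 200 194 198 196]
 [186 153 169 203 200 193 197 198]
 [168 141 176 206 196 193 197 197]]
```

The force fell gradually from 4.5 to 1.7 N over 4 mm, which is the button spring, so the 9.5 N reading was the end stop. I retract, lift and carry the driver back.

Call:
apply_moves --pt "0.1 -0.005 0 0 0 0 0" --pt "0.1 -0.005 0 0 0 0 0" --pt "0.1 -0.004 0 0 0 0 0" --pt "0.1 0 0 0 0 0 0" --pt "0.1 0 0 -0.015 0 0 0" --pt "0.1 0 0 -0.025 0 0 0" --pt "0.1 0 0 -0.025 0 0 0" --pt "0.1 0 0 -0.025 0 0 0" --pt "0.1 0 0 -0.01 0 0 0" --pt "0.1 0.013 -0.025 0 0 0 0" --pt "0.1 0.013 -0.025 0 0 0 0" --pt "0.1 0.013 -0.025 0 0 0 0" --pt "0.1 0.013 -0.025 0 0 0 0" --pt "0.1 0.013 -0.025 0 0 0 0" --pt "0.1 0.013 -0.025 0 0 0 0" --pt "0.1 0 -0.03 0 0 0 -0.07" --pt "0.1 0 -0.03 0 0 0 -0.07" --pt "0.1 0 -0.03 0 0 0 -0.063" --pt "0.1 0 0 0 0 0 0" --pt "0.1 0 0 0 0 0 0"

```text
time_s: 16.47
tcp_pos: [0.5088, 0.2013, 0.1636]
eef_rot: [180.0, 0.0, 9.8]
contact_force: [-0.2, -0.1, -0.4]
gripper_width: 0.0289
gripper_force: 35.0
```

```bash
python3 - <<'E'
from h import *
delta([.516,.258,.0235],[180,0,9.6])
E
```

```text
pos [0.5088 0.2013 0.1636] rot [1.7999e+02 1.0000e-02 9.7700e+00] t 16.47 w 0.0289 F [-0.2 -0.1 -0.4] j [ 42.  13. -22.   0. -55.  58.]
 shift m [ 0.0167 -0.0546  0.1401] rotunits [0.0001 0.0001 0.0019]
```

Call:
apply_moves --pt "0.1 0.006 -0.027 0 0 0 0" --pt "0.1 0.006 -0.027 0 0 0 0" --pt "0.1 0 0 0.025 0 0 0" --pt "0.1 0 0 0.03 0 0 0" --pt "0.1 0 0 0.03 0 0 0" --pt "0.1 0 0 0.025 0 0 0" --pt "0.1 0 0 0.015 0 0 0" --pt "0.1 0 0 0.01 0 0 0" --pt "0.1 0 0 0.005 0 0 0" --pt "0.1 0 0 0 0 0 0" --pt "0.1 0 0 0 0 0 0" --pt "0.1 0 0 0 0 0 0"

```text
time_s: 17.47
tcp_pos: [0.5123, 0.2554, 0.0248]
eef_rot: [-179.9, -0.1, 9.6]
contact_force: [-0.3, -0.2, -0.5]
gripper_width: 0.0285
gripper_force: 35.0
```

Call:
apply_moves --pt "0.1 0 0 0.0015 0 0 0" --pt "0.1 0 0 0 0 0 0" --pt "0.4 0 0 0 0 0 0" --pt "0.5 0 0 0 0 0 0" --pt "0.8 0 0 0 0 0 0" --pt "0.8 0 0 0 0 0 0" --pt "0.8 0 0 0 0 0 0" --pt "0.8 0 0 0 0 0 0" --pt "0.8 0 0 -0.01 0 0 0" --pt "0.8 0 0 -0.02 0 0 0" --pt "0.8 0 0 -0.03 0 0 0" --pt "0.8 0 0 -0.03 0 0 0" --pt "0.8 0 0 -0.03 0 0 0" --pt "0.8 0 0.03 -0.02 0 0 0" --pt "0.8 -0.02 0.03 0 0 0 0" --pt "0.8 -0.02 0.03 0 0 0 0" --pt "0.8 0 0.03 0 0 0 0" --pt "0.8 0 0 0 0 0 0"

```text
time_s: 18.97
tcp_pos: [0.4913, 0.1263, 0.1636]
eef_rot: [-180.0, -0.0, 9.5]
contact_force: [-0.7, 0.0, 0.1]
gripper_width: 0.0704
gripper_force: 0.0
```

```bash
python3 - <<'E'
from h import *
d=snap('scene','s7'); P=cloud(d)
m=(d['range_z']>0)&(P[...,0]>.44)&(P[...,0]<.62)&(P[...,1]>-.19)&(P[...,1]<-.12)&(P[...,2]>.1)&(P[...,2]<.22)
q=P[m]; print(len(q),q.min(0),q.max(0))
E
```

```text
263 [ 0.47331533 -0.17134417  0.10005249] [ 0.5824208  -0.13216023  0.1340339 ]
```

View pics/s7.png

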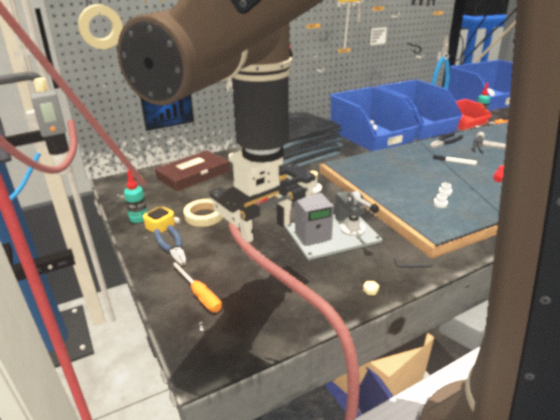

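The driver lies flat at (200,290) on the bare bench. The lever is clamped, the button is clear, and the pliers (175,245), nut (371,288) and hex key (412,263) haven't moved. I'm handing the job in.

```bash
python3 -c "
from plant import close_job; print(close_job())"
```

```text
the job is handed in; nothing more can be done
None
```

I handed the job in at about 19 s of robot time; no verdict came back. The lever is clamped, the zero button was pressed to its stop (judged from wrist force) and released, and the screwdriver lies flat on the bare bench.

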